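Load a pipe offcut into the drilling jig

TASK

Push the red pipe offcut that lies at the low end of the drilling jig's sloped gutter up the gutter with a fingertip, over the crest, until it settles against the stop and cannot roll back. Then swing the hinged drill-guide plate down flat onto it. Do it gently, without gripping, lifting or flicking the offcut, and leave everything else on the bench where it is.

Things in the scene. Friction and masses are not known exactly. Their poses are not given: they have to be found in the camera images.
- offcut: the work piece: red-primed steel pipe offcut, 48 mm outside diameter, 50 mm long, about 0.18 kg. Origin at its centre, its y axis along the pipe. It lies across the gutter, resting against the lip at the gutter's low end, and rolls back down to it if let go anywhere before the crest
- jig: dark green drilling jig, 330 mm long, 100 mm wide, screwed to the bench in a new place and direction each time. Origin on the bench top; x points level, straight up the gutter from its low end to the stop, y across, z up. Along x: gutter floor from -165 mm (22 mm above the bench) up at 10 degrees to the crest at +40 mm, saddle, stop face at +89.5 mm, base ends at -185 and +145 mm
- gutter: sloped sheet-metal loading gutter fixed to the jig, 58 mm wide inside. Origin on its floor at the low end, in the middle; x runs up the slope along the floor (crest at x = 208 mm), z square to the floor. Side walls rise 16 mm above the floor; the lip across the low end 14 mm, 3 mm thick. Oiled and slick (friction about 0.25)
- crest (a point): middle of the crest at the gutter's upper end, 58 mm above the bench. Beyond it the saddle floor falls at 15 degrees to the stop, so that the offcut rolls the last bit by itself and stays. Cheeks either side of the saddle, 61 mm apart, top 70 mm above the bench
- stop (a point): point of the upright stop face that the offcut touches, 76 mm above the bench. The stop plate is 16 mm thick, its top 94 mm above the bench; two hinge ears (22 to 32 mm either side of the middle, 3 to 25 mm beyond this face) reach 116 mm; a low rib and the base stand up to 55 mm beyond this face
- seat (a point): where the centre of the offcut lies when it rests on the saddle against the stop (76 mm above the bench, 24 mm short of the stop face)
- guide (a joint): angle of the hinged drill-guide plate: 0 = down, flat and level on top of the seated offcut; about 1.57 = upright; grows as it opens, away from the gutter and back over the stop, up to 2.05. It starts open, leaning back at 1.75 to 2.0. Hinge friction 0.03 N m with light damping holds it where it is left near upright; once pushed forward and down below about 1.1 it sinks the rest of the way by its own weight (0.15 kg)
- guide_hinge (a point): middle of the guide plate's hinge axis, 104 mm above the bench, just behind the stop face; the axis runs across the jig, along its y
- guide_tab (a point): top of the yellow finger tab at the free end of the drill-guide plate, 98 mm from the hinge axis. The plate is 40 mm wide, 8 mm thick, with a brass drill bush; the plate with its tab ends 104 mm from the axis. It may be pushed anywhere
- offcut_blank: another red offcut, 48 mm across, 50 mm tall, standing on end beside the jig; origin at its foot. Leave alone
- offcut_done: a bare steel offcut, 48 mm across, 50 mm tall, standing on end beside the jig; origin at its foot. Leave alone
- bearing: ball bearing 52 mm across, 15 mm thick, lying flat; origin at its underside. Leave alone
- paste_tin: tin of cutting paste, 72 mm across, 45 mm tall; origin at its underside. Leave alone
- oil_bottle: grey oil bottle with red cap, 56 mm across, 150 mm tall; origin at its underside. Leave alone
- hammer: hammer lying on the bench, handle along its x axis. Leave alone
- wrench: wrench lying flat on the bench. Leave alone

How it is judged:
On the way, in this order (a step that is already met when the one before it is completed fails the run):
1. the offcut lies at rest on the saddle against the stop, the guide plate still up and nothing holding the offcut (distance between offcut and seat below 0.008 m and linear speed of offcut below 0.02 m/s and value of joint guide above 0.8 rad and contact force between the fingers and offcut below 0.05 N), for 0.2 s.
2. the guide plate is down flat on the offcut (distance between offcut and seat below 0.008 m and linear speed of offcut below 0.02 m/s and value of joint guide between -0.08 and 0.08 rad), for 0.2 s.
At the end, for the whole second after the job is handed in: the centre of the offcut is within 8 mm of its seat against the stop and at rest (under 20 mm/s), and the guide plate lies flat on it (joint within 0.08 rad of 0) (all of step 2); the robot touches nothing.
It fails at once if the offcut is lifted more than 12 mm off the gutter floor (z of offcut in the frame of gutter above 0.036 m).
It fails at once if the offcut is flicked or thrown (faster than 0.6 m/s) (linear speed of offcut above 0.6 m/s).
It fails at once if the offcut is gripped or pressed hard (fingers on it with more than 18 N) (contact force between the fingers and offcut above 18 N).
It fails at once if anything else loose on the bench is moved more than 25 mm (distance of any of offcut_blank, offcut_done, bearing, paste_tin, oil_bottle, hammer, wrench from where it was at the start of the episode above 0.025 m).
It also fails if it takes over 61 s, if anything falls off the work surface, if the arm or the gripper's body presses on something with over 40 N, if the wrist force passes 120 N, or if a joint passes its speed limit or range.

ROBOT

A 6-joint arm with a two-finger parallel gripper is mounted at the origin on the work surface. World frame = base frame: x ahead of the robot, y to its left, z up, the work surface at z = 0. Lengths are in m, angles in rad, forces in N, time in s.
With the tool pointing down it reaches from about 0.275 to 1 m from the base axis. Payload 8.4 kg.
Tool frame: the origin (TCP) lies at the very end of the fingers, on their centre line; the grasp point (between the pads) lies 19 mm behind it; x points along the fingers, y is the direction in which the jaws open and shut, and the axes are right-handed (so a half turn about x gives the same grasp; the last joint's range is limited). The gripper opens to 85 mm and grips with 20 to 120 N. Pads are 22 mm wide; open, the fingers measure 114 mm over their backs; the gripper's body (76 mm by 85 mm) begins 54 mm behind the grasp point. The pads swing forward as they close: fully open they stand 13 mm farther back than shut.
Start: joints at [1.267, 0.353, 1.633, -0, 1.155, -0.002], TCP at [0.186, 0.597, 0.231] pointing down, gripper open.
Joint ranges: [-2.63, 2.63], [-0.92, 2.1], [0.06, 2.66], [-1.3, 4.44], [0, 2.69], [-3.02, 3.02]. Speed limits (rad/s): [2.22, 2.22, 2.79, 3.14, 3.14, 3.14].

INTERFACE

Orientations are given as a unit quaternion [w, x, y, z].
In Python, from cell import arm gives the robot as it stands. The module is installed in compiled form; this text tells all that it offers.
- The arm moves only by the tool send_rows, never from a script. Its argument "moves" is a list of rows, each an object of numbers: "gripper": the closure, from 0 (fully open) to 1 (shut); "dx", "dy", "dz": the shift along the tool's x, y, z in m; "rx", "ry", "rz": the turn, a rotation vector about the tool's x, y, z in rad. A call has 1 to 5 rows; each row is the pose to reach, as a shift and turn from the pose commanded when the call began, along the tool's axes at that moment; what a row does not reach only later rows make up. A row lasts 1/12 s, in which the tool goes at most 41.7 mm and 7.16 degrees, less where a joint would pass 70% of its speed; a pose out of reach is approached as far as the arm can. A call with a gripper value outside its range is refused whole. The fingers move at their own pace and stop on an object; the grip force is fixed at half the most. Time passes only in rows, so rows that repeat a pose let the fingers close. It gives the time, the measured TCP pose, the force and the opening at its end, in the units of the state.
- arm.get_obs(): the state, without advancing time (a new reading comes with each control period).
- arm.read_camera(name): name is "side" or "top" or "wrist"; returns a dict with "pixels" (384x512x3 uint8, red, green, blue), "z_map" (384x512 float32, m along the optical axis (not along the pixel's ray), 0 where there is no reading), "fx", "fy", "cx", "cy" (pixels), "pose" (4x4, takes a point from camera to world coordinates). Camera axes: x right, y up, looking along -z (the intrinsics and any distortion apply to the point x, -y, -z); pixel columns grow to the right and rows downward; lengths in m; the calibration is good to about 2 mm. A picture is of the moment at which its call begins.
- arm.hand_in(): hands the job in, once; it reports no verdict.
The state is a dict: "clock": time; "joints": joint angles; "joint_vel": joint speeds; "joint_torque": joint torques, N m; "eef_pos": TCP position; "orientation": TCP orientation; "wrist_force": force on the tool from outside, world axes, zero at the start; "ft_torque": the same for the moment, N m; "gripper_width": finger opening in m.
Only numpy, scipy, OpenCV 4.12 (cv2) and the standard library are available. Lean on these libraries where they do the work, as an engineer would, in place of code of your own. Each camera call takes 0.05 s, during which the arm holds its last target.

## Working session

There is one attempt and no reset: what is moved stays moved. The work goes in short steps, Python scripts to look and compute and a tool call to move; the robot and the scene stay as the last step left them, time stands still between calls to the robot, and variables do not carry over. Pictures are saved under pics/ and viewed, and the job is handed in when it is done.

Besides the shell and the picture viewer there is one more tool, called in YAML: its name, and indented under it one key for each argument. send_rows: Moves the arm, as the interface text tells. Its arguments: {"type":"object","properties":{"moves":{"type":"array"}},"required":["moves"]}

```bash
mkdir -p pics
cat > h.py <<'E'
import numpy as np, cv2
from cell import arm
def save(name,fn):
    c=arm.read_camera(name); np.savez('pics/'+fn+'.npz',**{k:np.array(v) for k,v in c.items()})
    cv2.imwrite('pics/'+fn+'.png',c['pixels'][:,:,::-1]); return c
def cloud(c):
    z=c['z_map']; v,u=np.mgrid[0:z.shape[0],0:z.shape[1]]
    p=np.stack([(u-c['cx'])/c['fx']*z,-(v-c['cy'])/c['fy']*z,-z],-1)
    P=np.array(c['pose']); return p@P[:3,:3].T+P[:3,3]
E
python3 - <<'E'
from h import *
for n in ['top','side','wrist']:
    c=save(n,n+'0'); print(n,c['fx'],c['cx'],np.round(c['pose'],3).tolist(), [k for k in c])
o=arm.get_obs(); print({k:np.round(v,3).tolist() for k,v in o.items()})
E
```

```text
top 499.91069452658854 249.1111926662516 [[0.012, 0.999, -0.049, 0.478], [-1.0, 0.012, -0.011, -0.025], [-0.01, 0.049, 0.999, 1.756], [0.0, 0.0, 0.0, 1.0]] ['pixels', 'z_map', 'fx', 'fy', 'cx', 'cy', 'pose']
side 384.1316215673134 263.813694120462 [[0.997, 0.046, -0.067, 0.474], [-0.081, 0.634, -0.769, -0.836], [0.008, 0.772, 0.636, 0.787], [0.0, 0.0, 0.0, 1.0]] ['pixels', 'z_map', 'fx', 'fy', 'cx', 'cy', 'pose']
wrist 327.79496750811154 259.39567924865474 [[0.297, -0.915, -0.273, 0.116], [0.955, 0.284, 0.085, 0.619], [-0.001, -0.286, 0.958, 0.373], [0.0, 0.0, 0.0, 1.0]] ['pixels', 'z_map', 'fx', 'fy', 'cx', 'cy', 'pose']
{'clock': 0.15, 'joints': [1.267, 0.354, 1.634, -0.0, 1.155, -0.002], 'joint_vel': [-0.0, -0.003, -0.003, 0.0, -0.0, 0.001], 'joint_torque': [-0.001, -60.563, -34.234, -0.0, 0.006, 0.0], 'eef_pos': [0.186, 0.596, 0.231], 'orientation': [0.699, 0.106, 0.699, -0.107], 'wrist_force': [0.419, -0.38, 0.193], 'ft_torque': [-0.025, -0.004, -0.052], 'gripper_width': 0.085}
```

View pics/top0.png

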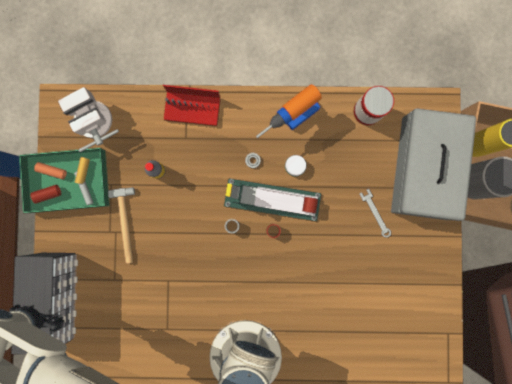

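View pics/side0.png

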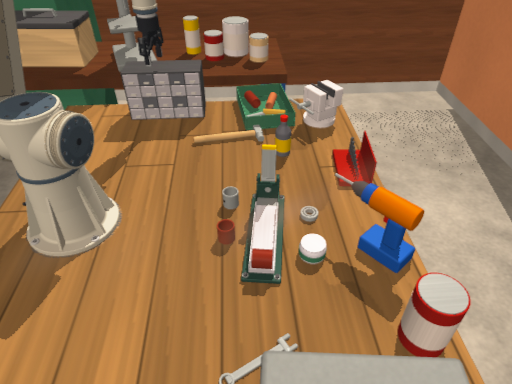

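View pics/wrist0.png

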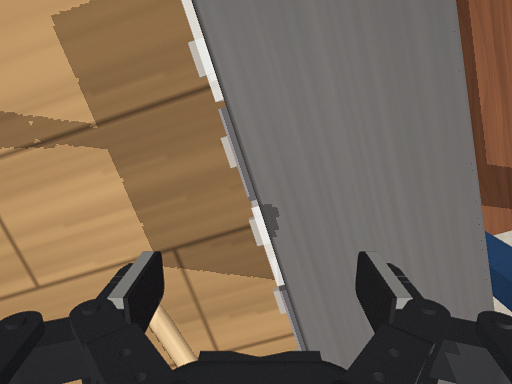

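The top view shows the jig running from the tab/stop end at about (228,190) to the red offcut at the low end, about (311,205). The blank is at (274,231), the done offcut at (232,227), the tin at (296,165) and the bearing at (253,160). The side view agrees, with the offcut at (262,258) and the tab at (269,147). Next I'll measure positions.

Run:
```python
from h import *
for n in ['top0','side0']:
    c=dict(np.load('pics/'+n+'.npz')); W=cloud(c); hsv=cv2.cvtColor(c['pixels'],cv2.COLOR_RGB2HSV); H,S,V=cv2.split(hsv)
    roi=np.zeros(H.shape,bool)
    if n=='top0': roi[150:240,215:335]=1
    else: roi[130:300,205:335]=1
    g=(H>55)&(H<100)&(S>90)&(V<120)&roi&(c['z_map']>0)
    m=g.astype(np.uint8); k,l,st,ce=cv2.connectedComponentsWithStats(m)
    print(n,'green',[(s.tolist(),) for s in st[1:] if s[4]>30])
    p=W[g]; print(' z pct',np.percentile(p[:,2],[1,10,50,90,99]).round(3))
    low=g&(W[:,:,2]<0.035); q=W[low][:,:2].astype(np.float32); r=cv2.minAreaRect(q); print(' lowgreen rect',r, cv2.boxPoints(r).round(3).tolist())
    red=((H<8)|(H>172))&(S>130)&roi
    k,l,st,ce=cv2.connectedComponentsWithStats(red.astype(np.uint8))
    for i in range(1,k):
        if st[i,4]>20:
            q=W[l==i]; print(' red',st[i].tolist(),ce[i].round(1),q.mean(0).round(3),q.min(0).round(3),q.max(0).round(3))
    ye=(H>20)&(H<35)&(S>150)&(V>150)&roi
    k,l,st,ce=cv2.connectedComponentsWithStats(ye.astype(np.uint8))
    for i in range(1,k):
        if st[i,4]>8:
            q=W[l==i]; print(' yel',st[i].tolist(),ce[i].round(1),q.mean(0).round(3),q.min(0).round(3),q.max(0).round(3))
    im=c['pixels'][:,:,::-1].copy()
    cr=im[150:240,215:335] if n=='top0' else im[130:300,205:335]
    cv2.imwrite(f'pics/{n}crop.png',cv2.resize(cr,None,fx=5 if n=='top0' else 3.5,fy=5 if n=='top0' else 3.5,interpolation=cv2.INTER_NEAREST))
```

```text
top0 green []Traceback (most recent call last):
  File "<stdin>", line 10, in <module>
    return _quantile_unchecked(
        a, q, axis, out, overwrite_input, method, keepdims, weights)
    return _ureduce(a,
                    func=_quantile_ureduce_func,
    ...<5 lines>...
                    overwrite_input=overwrite_input,
                    method=method)
    r = func(a, **kwargs)
    result = _quantile(arr,
                       quantiles=q,
    ...<2 lines>...
                       out=out,
                       weights=wgt)
    slices_having_nans = np.isnan(arr[-1, ...])
                                  ~~~^^^^^^^^^
IndexError: index -1 is out of bounds for axis 0 with size 0
```

Run:
```python
from h import *
for n in ['top0','side0']:
    c=dict(np.load('pics/'+n+'.npz')); print((c['z_map']>0).mean(), c['z_map'][200:230:10,300:330:10]); hsv=cv2.cvtColor(c['pixels'],cv2.COLOR_RGB2HSV)
    for (u,v) in ([(310,190),(300,216),(320,200),(230,205)] if n=='top0' else [(249,250),(280,250),(265,277),(268,187)]): print(u,v,hsv[v,u],c['pixels'][v,u],c['z_map'][v,u])
    im=c['pixels'][:,:,::-1].copy()
    cr=im[150:240,215:335] if n=='top0' else im[130:300,205:335]
    cv2.imwrite(f'pics/{n}crop.png',cv2.resize(cr,None,fx=5 if n=='top0' else 3.5,fy=5 if n=='top0' else 3.5,interpolation=cv2.INTER_NEAREST))
```

```text
0.9958241780598959 [[1.7240744 1.6787187 1.7384809]
 [1.723216  1.6838498 1.7522553]
 [1.7591915 1.7468467 1.7532581]]
310 190 [ 16 128 140] [140 107  70] 1.760116
300 216 [78 68 82] [60 82 73] 1.7433668
320 200 [18 84 82] [82 71 55] 1.7384809
230 205 [74 52 93] [74 93 83] 1.7482082
0.996124267578125 [[1.2002101 1.1985993 1.2010319]
 [1.1406289 1.1498755 1.1634746]
 [1.1276339 1.1201489 1.128125 ]]
249 250 [60 43 59] [49 59 49] 1.0216082
280 250 [ 73  73 101] [ 72 101  85] 1.0210614
265 277 [75 96 53] [33 53 43] 0.9510424
268 187 [ 34  20 102] [101 102  94] 1.1094661
```

View pics/top0crop.png

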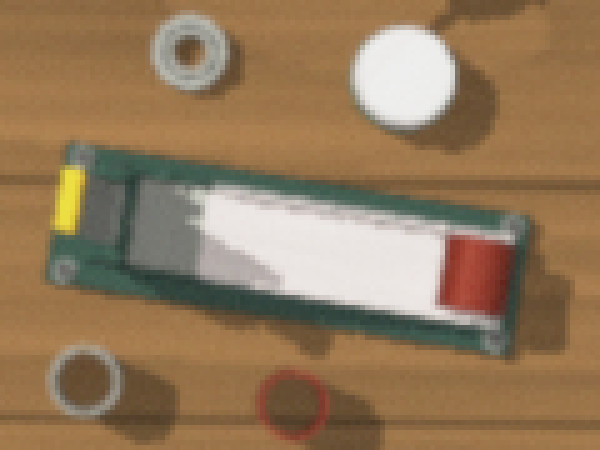

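View pics/side0crop.png

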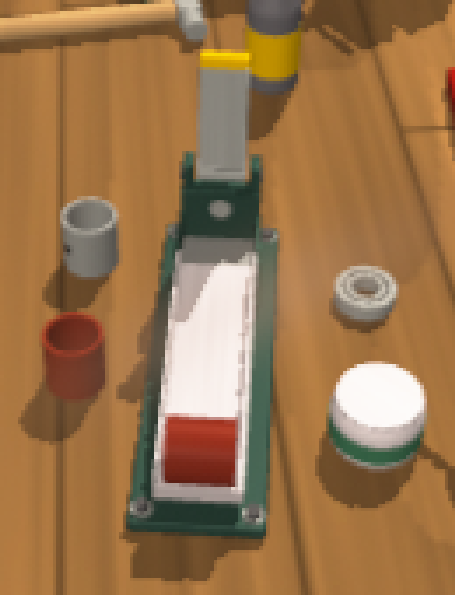

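The top crop shows the whole jig outline as a green rectangle. The offcut is at its right end, crop (477,273), with the yellow tab at the left, crop (67,198). I'll loosen the colour thresholds and cast rays onto planes at known heights.

```bash
cat >> h.py <<'E'
def ray(c,uv,z):
    uv=np.atleast_2d(uv).astype(float); d=np.stack([(uv[:,0]-c['cx'])/c['fx'],-(uv[:,1]-c['cy'])/c['fy'],-np.ones(len(uv))],-1)
    P=np.array(c['pose']); d=d@P[:3,:3].T; t=(z-P[2,3])/d[:,2]; return P[:3,3]+t[:,None]*d
E
python3 - <<'E'
from h import *
R={}
for n in ['top0','side0']:
    c=dict(np.load('pics/'+n+'.npz')); W=cloud(c); hsv=cv2.cvtColor(c['pixels'],cv2.COLOR_RGB2HSV); H,S,V=cv2.split(hsv)
    roi=np.zeros(H.shape,bool)
    if n=='top0': roi[165:235,215:335]=1
    else: roi[130:300,205:335]=1
    g=(H>50)&(H<100)&(S>45)&(V<130)&roi
    k,l,st,ce=cv2.connectedComponentsWithStats(g.astype(np.uint8)); i=1+np.argmax(st[1:,4])
    cn,_=cv2.findContours((l==i).astype(np.uint8),cv2.RETR_EXTERNAL,cv2.CHAIN_APPROX_NONE)
    cn=max(cn,key=cv2.contourArea)[:,0]
    p=ray(c,cn,0.015)[:,:2].astype(np.float32); r=cv2.minAreaRect(p)
    print(n,'rect',np.round(r[0],4),np.round(r[1],4),r[2],cv2.boxPoints(r).round(4).tolist())
    def comp(m,name,mn):
        k,l,st,ce=cv2.connectedComponentsWithStats((m&roi).astype(np.uint8))
        for i in range(1,k):
            if st[i,4]>mn:
                q=np.median(W[l==i],0); print(' ',name,st[i].tolist(),ce[i].round(1),'depth med',q.round(4))
    comp(((H<8)|(H>172))&(S>130),'red',15); comp((H>20)&(H<35)&(S>150)&(V>130),'yel',8)
    m=roi&(l==i)&(W[:,:,2]<.06); print(np.percentile(W[m][:,2],[5,25,50,75,95]).round(3))
E
```

```text
top0 rect [ 0.5212 -0.0727] [0.3018 0.047 ] 81.50914001464844 [[0.4756999909877777, -0.21850000321865082], [0.5220999717712402, -0.22540000081062317], [0.5666999816894531, 0.0729999989271164], [0.5202000141143799, 0.07999999821186066]]
  red [303, 198, 15, 15, 166] [310.  204.7] depth med [ 0.5234 -0.2117  0.0691]
  yel [225, 184, 7, 13, 65] [228.2 189.7] depth med [0.5665 0.0576 0.2036]
[0.005 0.009 0.012 0.015 0.019]
side0 rect [ 0.5334 -0.1691] [0.1812 0.0942] 80.74671173095703 [[0.4724000096321106, -0.25099998712539673], [0.5652999877929688, -0.2660999894142151], [0.5945000052452087, -0.08730000257492065], [0.5015000104904175, -0.07209999859333038]]
  red [333, 149, 2, 13, 21] [333.6 154.4] depth med [0.8157 0.2622 0.0198]
  red [217, 219, 17, 25, 273] [224.8 229.4] depth med [ 0.4324 -0.0859  0.0369]
  red [252, 249, 20, 20, 370] [261.6 258.5] depth med [ 0.5236 -0.2292  0.0674]
  yel [262, 138, 29, 15, 255] [278.5 145.5] depth med [0.6275 0.2913 0.0582]
[0.007 0.011 0.012 0.013 0.014]
```

Run:
```python
from h import *
c=dict(np.load('pics/top0.npz')); W=cloud(c); hsv=cv2.cvtColor(c['pixels'],cv2.COLOR_RGB2HSV); H,S,V=cv2.split(hsv)
roi=np.zeros(H.shape,bool); roi[176:224,222:325]=1
g=(H>50)&(H<100)&(S>45)&(V<130)&roi&(W[:,:,2]<.03)
k,l,st,ce=cv2.connectedComponentsWithStats(g.astype(np.uint8)); print([s.tolist() for s in st[1:] if s[4]>5])
g=np.isin(l,[i for i in range(1,k) if st[i,4]>10])
v,u=np.nonzero(g); p=ray(c,np.c_[u,v],0.012)[:,:2].astype(np.float32); r=cv2.minAreaRect(p); print('rect',r,cv2.boxPoints(r).round(4).tolist())
a=np.deg2rad(r[2]); print('axis deg options',r[2])
# red offcut, corners on plane
red=((H<8)|(H>172))&(S>110)&roi; v,u=np.nonzero(red); p=ray(c,np.c_[u,v],0.064)[:,:2].astype(np.float32); r=cv2.minAreaRect(p); print('red',r)
# white gutter floor+walls
w=(S<40)&(V>170)&roi; v,u=np.nonzero(w); p=ray(c,np.c_[u,v],0.05)[:,:2].astype(np.float32); r=cv2.minAreaRect(p); print('white',r)
c2=dict(np.load('pics/side0.npz')); W2=cloud(c2); H,S,V=cv2.split(cv2.cvtColor(c2['pixels'],cv2.COLOR_RGB2HSV))
roi=np.zeros(H.shape,bool); roi[130:300,245:290]=1
m=(H>20)&(H<35)&(S>150)&(V>130)&roi; m[:,:]&=(np.arange(512)<277)[None]
v,u=np.nonzero(m); print('tab side px',u.min(),u.max(),v.min(),v.max(),np.median(W2[m],0).round(4))
g=(H>50)&(H<100)&(S>45)&(V<130)&roi&(W2[:,:,2]<.02)&(W2[:,:,2]>0.005); P=W2[g]
r=cv2.minAreaRect(P[:,:2].astype(np.float32)); print('side base',r,cv2.boxPoints(r).round(4).tolist())
P=W[(W[:,:,0]>.4)&(W[:,:,0]<.65)&(W[:,:,1]>-.3)&(W[:,:,1]<.15)]
```

```text
[[234, 180, 81, 16, 208], [225, 197, 86, 23, 308]]
rect ((0.5450038909912109, -0.07680487632751465), (0.30316466093063354, 0.0952448770403862), 81.50914001464844) [[0.4754999876022339, -0.21969999372959137], [0.5697000026702881, -0.2337999939918518], [0.6144999861717224, 0.06610000133514404], [0.5202999711036682, 0.08009999990463257]]
axis deg options 81.50914001464844
red ((0.5248777270317078, -0.21247895061969757), (0.04327361285686493, 0.0473540835082531), 80.95416259765625)
white ((0.5372878313064575, -0.12245173007249832), (0.21694371104240417, 0.06393251568078995), 80.78190612792969)
tab side px 262 276 138 149 [0.5677 0.052  0.2022]
side base ((0.5423668026924133, -0.09862880408763885), (0.3104613721370697, 0.09630962461233139), 81.641845703125) [[0.4722000062465668, -0.2451999932527542], [0.5673999786376953, -0.25920000672340393], [0.6126000285148621, 0.04800000041723251], [0.517300009727478, 0.06199999898672104]]
```

```bash
cat >> h.py <<'E'
from scipy.spatial.transform import Rotation as Ro
a=np.deg2rad(81.0); J0=np.array([.5467,-.0698,0]); JX=np.array([np.cos(a),np.sin(a),0]); JY=np.array([-np.sin(a),np.cos(a),0])
def j2w(x,y,z): return J0+JX*x+JY*y+np.array([0,0,z])
def w2j(p): d=np.asarray(p)-J0; return np.array([d@JX,d@JY,d[2]])
def tool():
    o=arm.get_obs(); q=o['orientation']; R=Ro.from_quat([q[1],q[2],q[3],q[0]]).as_matrix(); return o,R
E
python3 - <<'E'
from h import *
o,R=tool(); print(R.round(3)); c=np.load('pics/wrist0.npz'); print('cam in tool',(R.T@(c['pose'][:3,3]-o['eef_pos'])).round(3))
# goal: tool z = +JX (or -JX)
for s in (1,-1):
    z=s*JX; x=np.array([0,0,-1.]); G=np.c_[x,np.cross(z,x),z]; print(s,'rotvec in tool',Ro.from_matrix(R.T@G).as_rotvec().round(3))
for p in [(-.147,0,.05),(-.2,0,.3),(.2,0,.3)]: 
    t=j2w(*p); print(p,t.round(3),'delta in tool',(R.T@(t-o['eef_pos'])).round(3))
print('tab jig',w2j([.5671,.0548,.203]),'offcut',w2j([.5249,-.2125,.06]),'blank',w2j([.4324,-.0859,0]))
E
```

```text
[[-0.     0.297  0.955]
 [-0.001  0.955 -0.297]
 [-1.    -0.001 -0.   ]]
cam in tool [-0.142  0.001 -0.073]
1 rotvec in tool [-1.716e+00 -1.000e-03  1.000e-03]
-1 rotvec in tool [1.426e+00 1.000e-03 1.000e-03]
(-0.147, 0, 0.05) [ 0.524 -0.215  0.05 ] delta in tool [ 0.181 -0.674  0.564]
(-0.2, 0, 0.3) [ 0.515 -0.267  0.3  ] delta in tool [-0.069 -0.727  0.572]
(0.2, 0, 0.3) [0.578 0.128 0.3  ] delta in tool [-0.069 -0.331  0.514]
tab jig [ 0.12625723 -0.00065711  0.203     ] offcut [-0.1443534  -0.00079159  0.06      ] blank [-0.03378224  0.11037418  0.        ]
```

send_rows:
  moves:
    - {"gripper": 1,"dx": -0.04}
    - {"gripper": 1,"dx": -0.08}
    - {"gripper": 1,"dx": -0.12}
    - {"gripper": 1,"dx": -0.12,"dy": -0.03,"dz": 0.02}
    - {"gripper": 1,"dx": -0.12,"dy": -0.06,"dz": 0.04}

```text
schema error: expected keys gripper, dx, dy, dz, rx, ry, rz
```

```bash
cat >> h.py <<'E'
c10,s10=np.cos(np.deg2rad(10)),np.sin(np.deg2rad(10))
def g2w(gx,gy,gz): return j2w(-.165+gx*c10-gz*s10, gy, .022+gx*s10+gz*c10)
def goalR(tilt):  # tilt deg: top of tool leans to -JX
    t=np.deg2rad(tilt); x=np.array([0,0,-1.])*np.cos(t)+JX*np.sin(t); z=-JX*np.cos(t)-np.array([0,0,1.])*np.sin(t)
    return np.c_[x,np.cross(z,x),z]
def rep(p,tilt):
    o,R=tool(); print('clk',o['clock'],'tcp',np.round(o['eef_pos'],4),'jig',w2j(o['eef_pos']).round(4),'F',np.round(o['wrist_force'],2),'w',o['gripper_width'],'q',np.round(o['joints'],2))
    print('d',(R.T@(np.array(p)-o['eef_pos'])).round(4),'r',Ro.from_matrix(R.T@goalR(tilt)).as_rotvec().round(4))
E
python3 -c "
from h import *
print(np.linalg.det(goalR(10)),goalR(10).round(3)); rep(g2w(-.04,0,.12),10)"
```

```text
0.9999999999999999 [[ 0.027  0.988 -0.154]
 [ 0.172 -0.156 -0.973]
 [-0.985  0.    -0.174]]
clk 0.15 tcp [0.1857 0.5964 0.2307] jig [0.6016 0.4608 0.2307] F [ 0.42 -0.38  0.19] w 0.08547349817090412 q [ 1.27  0.35  1.63 -0.    1.16 -0.  ]
d [ 0.0983 -0.7516  0.5752] r [1.4221 0.1446 0.1253]
```

send_rows:
  moves:
    - {"gripper": 1,"dx": -0.04,"dy": 0,"dz": 0,"rx": 0,"ry": 0,"rz": 0}
    - {"gripper": 1,"dx": -0.08,"dy": 0,"dz": 0,"rx": 0,"ry": 0,"rz": 0}
    - {"gripper": 1,"dx": -0.12,"dy": 0,"dz": 0,"rx": 0,"ry": 0,"rz": 0}
    - {"gripper": 1,"dx": -0.12,"dy": -0.03,"dz": 0.025,"rx": 0.1,"ry": 0,"rz": 0}
    - {"gripper": 1,"dx": -0.12,"dy": -0.06,"dz": 0.05,"rx": 0.2,"ry": 0,"rz": 0}

```text
clock: 0.57
eef_pos: [0.2159, 0.526, 0.3538]
orientation: [0.685, 0.178, 0.685, -0.174]
wrist_force: [1.3, -1.7, 0.0]
gripper_width: 0.0257
```

```bash
python3 -c "
from h import *
rep(j2w(-.2,0,.35),0)"
```

```text
clk 0.5667 tcp [0.2159 0.526  0.3538] jig [0.5367 0.4199 0.3538] F [ 1.26 -1.67  0.05] w 0.025674383255154715 q [1.18 0.17 1.61 0.   1.36 0.11]
d [ 6.000e-04 -5.502e-01  6.453e-01] r [ 1.2241 -0.0036 -0.004 ]
```

send_rows:
  moves:
    - {"gripper": 1,"dx": 0,"dy": -0.026,"dz": 0.03,"rx": 0.1,"ry": 0,"rz": 0}
    - {"gripper": 1,"dx": 0,"dy": -0.052,"dz": 0.06,"rx": 0.2,"ry": 0,"rz": 0}
    - {"gripper": 1,"dx": 0,"dy": -0.078,"dz": 0.09,"rx": 0.3,"ry": 0,"rz": 0}
    - {"gripper": 1,"dx": 0,"dy": -0.104,"dz": 0.12,"rx": 0.4,"ry": 0,"rz": 0}
    - {"gripper": 1,"dx": 0,"dy": -0.13,"dz": 0.15,"rx": 0.5,"ry": 0,"rz": 0}

```text
clock: 0.98
eef_pos: [0.2847, 0.3366, 0.3511]
orientation: [0.62, 0.341, 0.619, -0.341]
wrist_force: [1.1, -0.3, 0.3]
gripper_width: -0.0002
```

```bash
python3 -c "
from h import *
rep(j2w(-.2,0,.35),0)"
```

```text
clk 0.9833 tcp [0.2847 0.3366 0.3511] jig [0.3604 0.3224 0.3511] F [ 1.07 -0.31  0.28] w -0.00024566906621062163 q [ 0.87 -0.05  1.85 -0.    1.35  0.3 ]
d [ 0.0012 -0.1282  0.6337] r [ 7.216e-01  2.000e-04 -0.000e+00]
```

send_rows:
  moves:
    - {"gripper": 1,"dx": 0,"dy": -0.008,"dz": 0.04,"rx": 0.1,"ry": 0,"rz": 0}
    - {"gripper": 1,"dx": 0,"dy": -0.016,"dz": 0.08,"rx": 0.2,"ry": 0,"rz": 0}
    - {"gripper": 1,"dx": 0,"dy": -0.024,"dz": 0.12,"rx": 0.3,"ry": 0,"rz": 0}
    - {"gripper": 1,"dx": 0,"dy": -0.032,"dz": 0.16,"rx": 0.4,"ry": 0,"rz": 0}
    - {"gripper": 1,"dx": 0,"dy": -0.04,"dz": 0.2,"rx": 0.5,"ry": 0,"rz": 0}

```text
clock: 1.4
eef_pos: [0.3587, 0.1465, 0.3514]
orientation: [0.516, 0.484, 0.516, -0.483]
wrist_force: [1.4, -0.1, 0.5]
gripper_width: 0.0002
```

```bash
python3 -c "
from h import *
rep(j2w(-.2,0,.35),0)"
```

```text
clk 1.4 tcp [0.3587 0.1465 0.3514] jig [0.1843 0.2195 0.3514] F [ 1.36 -0.1   0.53] w 0.0002371757498204586 q [ 0.38 -0.15  1.93 -0.    1.36  0.32]
d [0.0014 0.1297 0.4231] r [ 2.216e-01 -2.000e-04 -5.000e-04]
```

send_rows:
  moves:
    - {"gripper": 1,"dx": 0,"dy": 0.012,"dz": 0.038,"rx": 0.1,"ry": 0,"rz": 0}
    - {"gripper": 1,"dx": 0,"dy": 0.024,"dz": 0.076,"rx": 0.22,"ry": 0,"rz": 0}
    - {"gripper": 1,"dx": 0,"dy": 0.036,"dz": 0.114,"rx": 0.22,"ry": 0,"rz": 0}
    - {"gripper": 1,"dx": 0,"dy": 0.048,"dz": 0.152,"rx": 0.22,"ry": 0,"rz": 0}
    - {"gripper": 1,"dx": 0,"dy": 0.06,"dz": 0.19,"rx": 0.22,"ry": 0,"rz": 0}

```text
clock: 1.82
eef_pos: [0.4318, -0.0391, 0.3514]
orientation: [0.461, 0.537, 0.461, -0.536]
wrist_force: [0.3, 0.8, 0.1]
gripper_width: -0.0001
```

send_rows:
  moves:
    - {"gripper": 1,"dx": 0,"dy": 0.022,"dz": 0.035,"rx": 0,"ry": 0,"rz": 0}
    - {"gripper": 1,"dx": 0,"dy": 0.044,"dz": 0.07,"rx": 0,"ry": 0,"rz": 0}
    - {"gripper": 1,"dx": 0,"dy": 0.066,"dz": 0.105,"rx": 0,"ry": 0,"rz": 0}
    - {"gripper": 1,"dx": 0,"dy": 0.088,"dz": 0.14,"rx": 0,"ry": 0,"rz": 0}
    - {"gripper": 1,"dx": 0,"dy": 0.1,"dz": 0.16,"rx": 0,"ry": 0,"rz": 0}

```text
clock: 2.23
eef_pos: [0.5074, -0.214, 0.3508]
orientation: [-0.461, -0.536, -0.46, 0.537]
wrist_force: [-0.2, 0.5, -0.4]
gripper_width: 0.0002
```

```bash
python3 -c "
from h import *
rep(g2w(-.035,0,.1),10)
save('wrist','wrist1');save('side','side1')"
```

```text
clk 2.2333 tcp [ 0.5074 -0.214   0.3508] jig [-0.1485  0.0163  0.3508] F [-0.2   0.53 -0.37] w 0.0002285532750847521 q [-0.4   0.14  1.64 -0.    1.35 -0.25]
d [0.2365 0.0159 0.0682] r [0.0044 0.1755 0.0002]
```

View pics/wrist1.png

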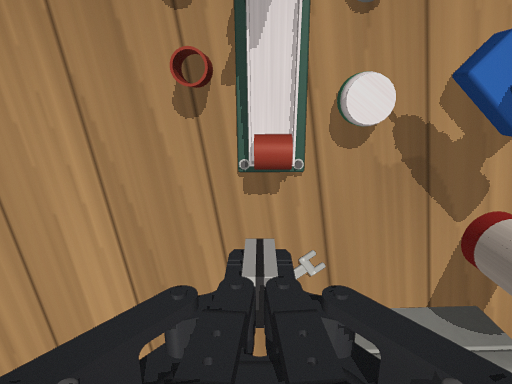

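View pics/side1.png

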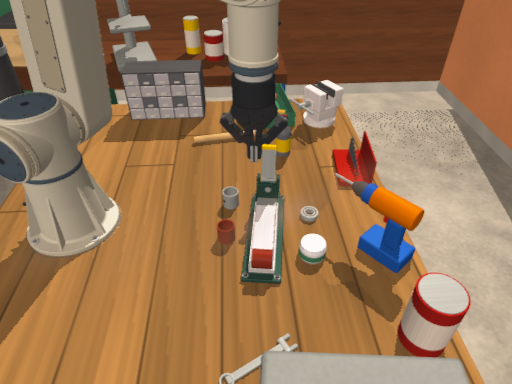

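The wrist view shows the gutter almost straight ahead: offcut at (272,152), gutter walls near columns 247 and 297, fingertip at (260,240). I'll refine the line from this view.

Run:
```python
from h import *
c=dict(np.load('pics/wrist1.npz')); W=cloud(c); H,S,V=cv2.split(cv2.cvtColor(c['pixels'],cv2.COLOR_RGB2HSV))
roi=np.zeros(H.shape,bool); roi[0:200,225:320]=1
red=((H<8)|(H>172))&(S>110)&roi; v,u=np.nonzero(red); print(u.min(),u.max(),v.min(),v.max())
q=W[red]; r=cv2.minAreaRect(ray(c,np.c_[u,v],.06)[:,:2].astype(np.float32)); print('red',r, w2j([*r[0],0]).round(4), 'top z',np.percentile(q[:,2],95))
g=(H>50)&(H<100)&(S>45)&(V<140)&roi; g&=W[:,:,2]<.03
# left / right outer edges of green per row
L=[];Rr=[]
for row in range(5,165,5):
    x=np.nonzero(g[row])[0]
    if len(x)>3: L.append((x.min(),row)); Rr.append((x.max()+1,row))
for n,e in (('L',L),('R',Rr)):
    p=ray(c,np.array(e),.012); j=np.array([w2j(k) for k in p]); f=np.polyfit(j[:,0],j[:,1],1); print(n,'y at 0',f[1].round(4),'slope deg',np.rad2deg(f[0]).round(2),'resid',np.std(j[:,1]-np.polyval(f,j[:,0])).round(4), 'xrange',j[:,0].min().round(3),j[:,0].max().round(3))
v,u=np.nonzero(g); p=ray(c,np.c_[u,v+1],.012); j=np.array([w2j(k) for k in p]); print('low end x',np.sort(j[:,0])[:20:5].round(4))
```

```text
254 292 134 168
red ((0.5258597135543823, -0.21089787781238556), (0.04514672979712486, 0.050480131059885025), 81.29022979736328) [-0.1426 -0.0015  0.    ] top z 0.0732534931621535
L y at 0 0.0496 slope deg 0.61 resid 0.0004 xrange -0.156 0.041
R y at 0 -0.0489 slope deg 0.41 resid 0.0004 xrange -0.155 0.041
low end x [-0.1816 -0.1815 -0.1815 -0.1815]
```

```bash
sed -i 's/np.deg2rad(81.0); J0=np.array(\[.5467,-.0698,0\])/np.deg2rad(81.4); J0=np.array([.5471,-.0670,0])/' h.py; python3 -c "
from h import *
print(w2j([.5259,-.2109,0]))
rep(g2w(-.035,0,.1),10)"
```

```text
[-0.14545219 -0.0005565   0.        ]
clk 2.3333 tcp [ 0.5073 -0.2135  0.3504] jig [-0.1508  0.0175  0.3504] F [0.05 0.3  0.41] w -7.042967024649359e-05 q [-0.4   0.14  1.65 -0.    1.35 -0.25]
d [0.236  0.0179 0.0658] r [-0.0041  0.1752  0.0002]
```

send_rows:
  moves:
    - {"gripper": 1,"dx": 0.01,"dy": 0.009,"dz": 0.033,"rx": -0.004,"ry": 0.09,"rz": 0}
    - {"gripper": 1,"dx": 0.045,"dy": 0.018,"dz": 0.055,"rx": -0.004,"ry": 0.175,"rz": 0}
    - {"gripper": 1,"dx": 0.085,"dy": 0.018,"dz": 0.066,"rx": -0.004,"ry": 0.175,"rz": 0}
    - {"gripper": 1,"dx": 0.125,"dy": 0.018,"dz": 0.066,"rx": -0.004,"ry": 0.175,"rz": 0}
    - {"gripper": 1,"dx": 0.165,"dy": 0.018,"dz": 0.066,"rx": -0.004,"ry": 0.175,"rz": 0}

```text
clock: 2.75
eef_pos: [0.5137, -0.2785, 0.1844]
orientation: [0.419, 0.581, 0.5, -0.487]
wrist_force: [0.2, 1.1, -0.5]
gripper_width: 0.0001
```

```bash
python3 -c "
from h import *
rep(g2w(-.035,0,.06),10)"
```

```text
clk 2.75 tcp [ 0.5137 -0.2785  0.1844] jig [-0.2141  0.0014  0.1844] F [ 0.18  1.07 -0.5 ] w 6.439640404221173e-05 q [-0.59  0.38  1.72  0.18  1.12 -0.53]
d [0.1085 0.0014 0.0149] r [ 0.0014 -0.0006  0.0002]
```

send_rows:
  moves:
    - {"gripper": 1,"dx": 0.03,"dy": 0.001,"dz": 0.015,"rx": 0,"ry": 0,"rz": 0}
    - {"gripper": 1,"dx": 0.06,"dy": 0.001,"dz": 0.015,"rx": 0,"ry": 0,"rz": 0}
    - {"gripper": 1,"dx": 0.09,"dy": 0.001,"dz": 0.015,"rx": 0,"ry": 0,"rz": 0}
    - {"gripper": 1,"dx": 0.115,"dy": 0.001,"dz": 0.015,"rx": 0,"ry": 0,"rz": 0}
    - {"gripper": 1,"dx": 0.125,"dy": 0.001,"dz": 0.015,"rx": 0,"ry": 0,"rz": 0}

```text
clock: 3.17
eef_pos: [0.5143, -0.2689, 0.0573]
orientation: [0.418, 0.58, 0.502, -0.487]
wrist_force: [0.0, 0.9, -0.5]
gripper_width: -0.0001
```

```bash
python3 -c "
from h import *
rep(g2w(-.013,0,.02),10)
save('wrist','wrist2');save('side','side2')"
```

```text
clk 3.1667 tcp [ 0.5143 -0.2689  0.0573] jig [-0.2045  0.0022  0.0573] F [ 0.01  0.92 -0.55] w -7.488337381531961e-05 q [-0.58  0.54  1.81  0.21  0.89 -0.57]
d [ 0.0217  0.0024 -0.0197] r [ 0.0029 -0.0028  0.0052]
```

View pics/wrist2.png

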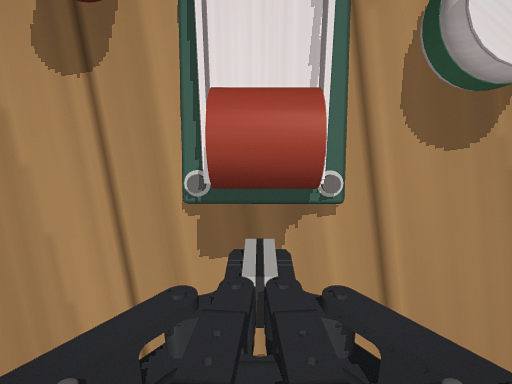

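View pics/side2.png

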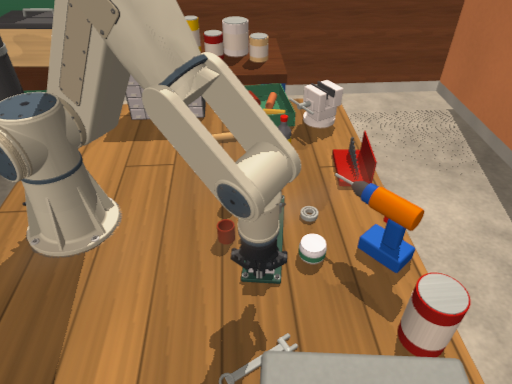

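send_rows:
  moves:
    - {"gripper": 1,"dx": 0.011,"dy": 0.002,"dz": 0,"rx": 0.003,"ry": -0.003,"rz": 0.005}
    - {"gripper": 1,"dx": 0.022,"dy": 0.002,"dz": -0.004,"rx": 0.003,"ry": -0.003,"rz": 0.005}
    - {"gripper": 1,"dx": 0.022,"dy": 0.002,"dz": -0.01,"rx": 0.003,"ry": -0.003,"rz": 0.005}
    - {"gripper": 1,"dx": 0.022,"dy": 0.002,"dz": -0.015,"rx": 0.003,"ry": -0.003,"rz": 0.005}
    - {"gripper": 1,"dx": 0.022,"dy": 0.002,"dz": -0.02,"rx": 0.003,"ry": -0.003,"rz": 0.005}

```text
clock: 3.68
eef_pos: [0.5223, -0.248, 0.0435]
orientation: [0.421, 0.581, 0.497, -0.487]
wrist_force: [0.3, -0.7, 0.1]
gripper_width: -0.0001
```

```bash
python3 -c "
from h import *
rep(g2w(-.0,0,.02),10)
save('wrist','wrist3')"
```

```text
clk 3.6833 tcp [ 0.5223 -0.248   0.0435] jig [-0.1826 -0.0025  0.0435] F [ 0.25 -0.67  0.13] w -9.010073369165171e-05 q [-0.54  0.55  1.83  0.22  0.84 -0.54]
d [ 0.0041 -0.0026 -0.0136] r [ 0.0005  0.0028 -0.0056]
```

View pics/wrist3.png

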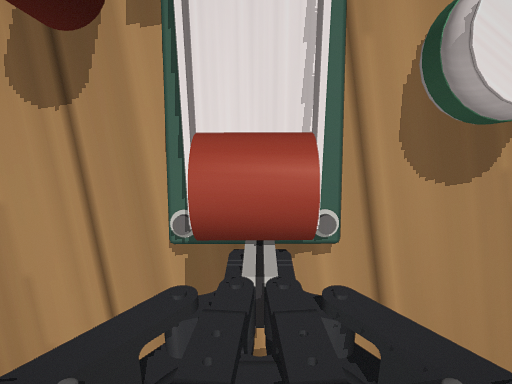

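send_rows:
  moves:
    - {"gripper": 1,"dx": 0.003,"dy": -0.001,"dz": -0.006,"rx": 0,"ry": 0.001,"rz": -0.003}
    - {"gripper": 1,"dx": 0.004,"dy": -0.0025,"dz": -0.013,"rx": 0,"ry": 0.002,"rz": -0.005}
    - {"gripper": 1,"dx": 0.004,"dy": -0.0025,"dz": -0.02,"rx": 0,"ry": 0.002,"rz": -0.005}
    - {"gripper": 1,"dx": 0.004,"dy": -0.0025,"dz": -0.027,"rx": 0,"ry": 0.002,"rz": -0.005}
    - {"gripper": 1,"dx": 0.004,"dy": -0.0025,"dz": -0.034,"rx": 0,"ry": 0.002,"rz": -0.005}

```text
clock: 4.15
eef_pos: [0.5246, -0.2135, 0.0445]
orientation: [0.419, 0.581, 0.5, -0.487]
wrist_force: [0.1, -1.2, -0.5]
gripper_width: 0.0
```

```bash
python3 -c "
from h import *
rep(g2w(.06,0,.018),10)
save('wrist','wrist4')"
```

```text
clk 4.15 tcp [ 0.5246 -0.2135  0.0445] jig [-0.1482  0.0004  0.0445] F [ 0.15 -1.24 -0.55] w 3.6147375813575624e-05 q [-0.49  0.53  1.86  0.22  0.82 -0.5 ]
d [ 0.0012  0.0004 -0.0396] r [0.0001 0.0005 0.0002]
```

View pics/wrist4.png

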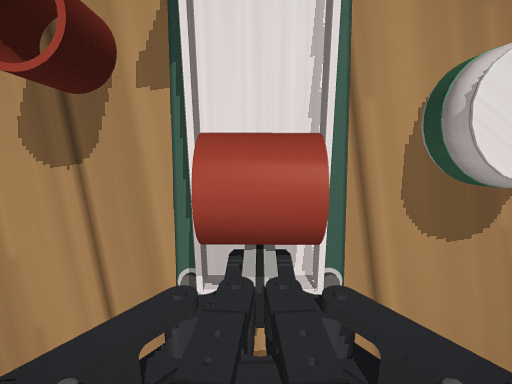

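The offcut has left the lip, which is now visible behind it near row 285. It sits square and centred ahead of the fingertip at (260,190), so I'll keep pushing.

send_rows:
  moves:
    - {"gripper": 1,"dx": 0.001,"dy": 0,"dz": -0.008,"rx": 0,"ry": 0,"rz": 0}
    - {"gripper": 1,"dx": 0.001,"dy": 0,"dz": -0.016,"rx": 0,"ry": 0,"rz": 0}
    - {"gripper": 1,"dx": 0.001,"dy": 0,"dz": -0.024,"rx": 0,"ry": 0,"rz": 0}
    - {"gripper": 1,"dx": 0.001,"dy": 0,"dz": -0.032,"rx": 0,"ry": 0,"rz": 0}
    - {"gripper": 1,"dx": 0.001,"dy": 0,"dz": -0.04,"rx": 0,"ry": 0,"rz": 0}

```text
clock: 4.62
eef_pos: [0.5305, -0.1743, 0.0504]
orientation: [0.419, 0.581, 0.5, -0.487]
wrist_force: [0.2, -1.1, 0.2]
gripper_width: 0.0003
```

send_rows:
  moves:
    - {"gripper": 1,"dx": 0,"dy": 0,"dz": -0.008,"rx": 0,"ry": 0,"rz": 0}
    - {"gripper": 1,"dx": 0,"dy": 0,"dz": -0.016,"rx": 0,"ry": 0,"rz": 0}
    - {"gripper": 1,"dx": 0,"dy": 0,"dz": -0.024,"rx": 0,"ry": 0,"rz": 0}
    - {"gripper": 1,"dx": 0,"dy": 0,"dz": -0.032,"rx": 0,"ry": 0,"rz": 0}
    - {"gripper": 1,"dx": 0,"dy": 0,"dz": -0.04,"rx": 0,"ry": 0,"rz": 0}

```text
clock: 5.03
eef_pos: [0.5364, -0.1354, 0.0573]
orientation: [0.419, 0.581, 0.499, -0.487]
wrist_force: [-0.6, -0.9, -1.0]
gripper_width: -0.0001
```

```bash
python3 -c "
from h import *
rep(g2w(.16,0,.018),10)
save('wrist','wrist5')"
```

```text
clk 5.0333 tcp [ 0.5364 -0.1354  0.0573] jig [-0.0692  0.0004  0.0573] F [-0.63 -0.92 -1.01] w -0.00010604725387664331 q [-0.36  0.49  1.9   0.24  0.8  -0.37]
d [ 0.0001  0.0004 -0.0595] r [0.0001 0.0005 0.0002]
```

View pics/wrist5.png

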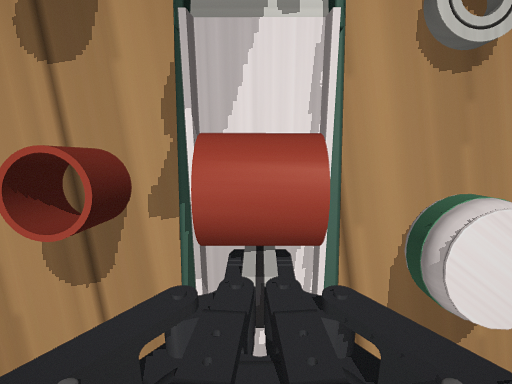

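The offcut is still centred at (260,190), with the crest edge showing at row 15.

send_rows:
  moves:
    - {"gripper": 1,"dx": 0,"dy": 0,"dz": -0.008,"rx": 0,"ry": 0,"rz": 0}
    - {"gripper": 1,"dx": 0,"dy": 0,"dz": -0.016,"rx": 0,"ry": 0,"rz": 0}
    - {"gripper": 1,"dx": 0,"dy": 0,"dz": -0.024,"rx": 0,"ry": 0,"rz": 0}
    - {"gripper": 1,"dx": 0,"dy": 0,"dz": -0.032,"rx": 0,"ry": 0,"rz": 0}
    - {"gripper": 1,"dx": 0,"dy": 0,"dz": -0.04,"rx": 0,"ry": 0,"rz": 0}

```text
clock: 5.5
eef_pos: [0.5423, -0.0964, 0.0642]
orientation: [0.419, 0.581, 0.5, -0.487]
wrist_force: [0.4, -0.8, -0.4]
gripper_width: -0.0004
```

send_rows:
  moves:
    - {"gripper": 1,"dx": 0,"dy": 0,"dz": -0.005,"rx": 0,"ry": 0,"rz": 0}
    - {"gripper": 1,"dx": 0,"dy": 0,"dz": -0.01,"rx": 0,"ry": 0,"rz": 0}
    - {"gripper": 1,"dx": 0,"dy": 0,"dz": -0.015,"rx": 0,"ry": 0,"rz": 0}
    - {"gripper": 1,"dx": 0,"dy": 0,"dz": -0.02,"rx": 0,"ry": 0,"rz": 0}
    - {"gripper": 1,"dx": 0,"dy": 0,"dz": -0.025,"rx": 0,"ry": 0,"rz": 0}

```text
clock: 5.92
eef_pos: [0.5459, -0.0725, 0.0684]
orientation: [0.419, 0.581, 0.499, -0.488]
wrist_force: [-0.8, 0.1, 0.3]
gripper_width: 0.0001
```

```bash
python3 -c "
from h import *
rep(g2w(.178,0,.018),10)
save('wrist','wrist6')"
```

```text
clk 5.9167 tcp [ 0.5459 -0.0725  0.0684] jig [-0.0056  0.0004  0.0684] F [-0.79  0.05  0.27] w 8.39689003322804e-05 q [-0.24  0.46  1.92  0.24  0.8  -0.27]
d [ 0.      0.0004 -0.013 ] r [-0.      0.0006  0.0002]
```

View pics/wrist6.png

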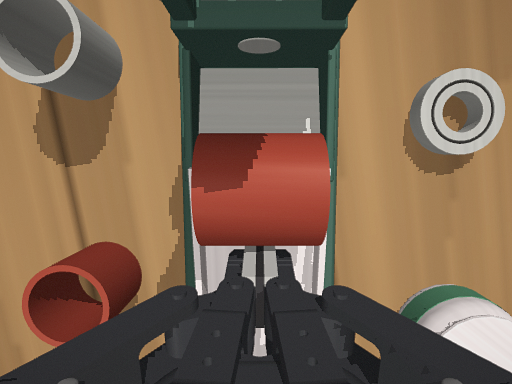

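The offcut is about 8 mm short of the crest, and the stop shows ahead at row 45. I'll slow down for the last part.

send_rows:
  moves:
    - {"gripper": 1,"dx": 0,"dy": 0,"dz": -0.003,"rx": 0,"ry": 0,"rz": 0}
    - {"gripper": 1,"dx": 0,"dy": 0,"dz": -0.006,"rx": 0,"ry": 0,"rz": 0}
    - {"gripper": 1,"dx": 0,"dy": 0,"dz": -0.009,"rx": 0,"ry": 0,"rz": 0}
    - {"gripper": 1,"dx": 0,"dy": 0,"dz": -0.012,"rx": 0,"ry": 0,"rz": 0}
    - {"gripper": 1,"dx": 0,"dy": 0,"dz": -0.015,"rx": 0,"ry": 0,"rz": 0}

```text
clock: 6.38
eef_pos: [0.5481, -0.058, 0.071]
orientation: [0.419, 0.581, 0.499, -0.488]
wrist_force: [-0.1, -0.7, -0.0]
gripper_width: 0.0002
```

```bash
python3 -c "
from h import *
rep(g2w(.178,0,.018),10)
save('wrist','wrist7')"
```

```text
clk 6.3833 tcp [ 0.5481 -0.058   0.071 ] jig [0.0091 0.0004 0.071 ] F [-0.09 -0.72 -0.02] w 0.00022824704541589533 q [-0.22  0.46  1.92  0.24  0.8  -0.24]
d [0.     0.0004 0.0019] r [-0.0001  0.0004  0.0003]
```

View pics/wrist7.png

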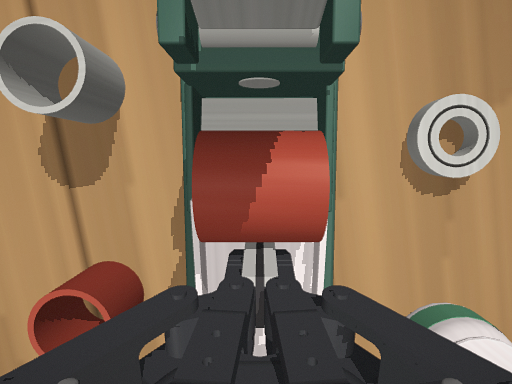

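It's starting to tip over the crest: its lower edge is at row 241, up from 245.

send_rows:
  moves:
    - {"gripper": 1,"dx": 0,"dy": 0,"dz": -0.002,"rx": 0,"ry": 0,"rz": 0}
    - {"gripper": 1,"dx": 0,"dy": 0,"dz": -0.004,"rx": 0,"ry": 0,"rz": 0}
    - {"gripper": 1,"dx": 0,"dy": 0,"dz": -0.005,"rx": 0,"ry": 0,"rz": 0}
    - {"gripper": 1,"dx": 0,"dy": 0,"dz": -0.005,"rx": 0,"ry": 0,"rz": 0}
    - {"gripper": 1,"dx": 0,"dy": 0,"dz": -0.005,"rx": 0,"ry": 0,"rz": 0}

```text
clock: 6.85
eef_pos: [0.5488, -0.0534, 0.0719]
orientation: [0.419, 0.581, 0.5, -0.487]
wrist_force: [0.4, 0.2, 0.8]
gripper_width: 0.0003
```

```bash
python3 -c "
from h import *
rep(g2w(.178,0,.018),10)
save('wrist','wrist8')"
```

```text
clk 6.85 tcp [ 0.5488 -0.0534  0.0719] jig [0.0137 0.0004 0.0719] F [0.4  0.18 0.83] w 0.00028371769275073715 q [-0.21  0.45  1.92  0.24  0.8  -0.23]
d [0.0001 0.0004 0.0067] r [0.0002 0.0006 0.0002]
```

View pics/wrist8.png

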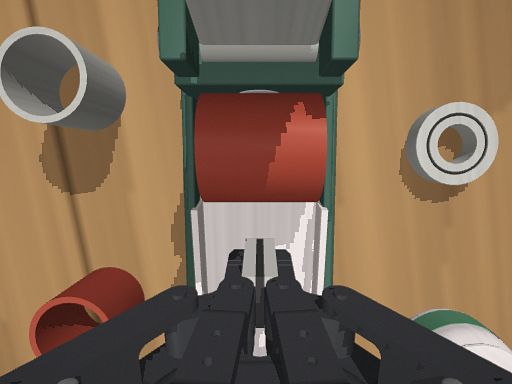

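The offcut now rests against the stop at (260,148), with a clear gap to the fingertip at row 240. I'll back off and rise, then check its position.

send_rows:
  moves:
    - {"gripper": 1,"dx": -0.005,"dy": 0,"dz": 0.02,"rx": 0,"ry": 0,"rz": 0}
    - {"gripper": 1,"dx": -0.035,"dy": 0,"dz": 0.03,"rx": 0,"ry": 0,"rz": 0}
    - {"gripper": 1,"dx": -0.07,"dy": 0,"dz": 0.03,"rx": 0,"ry": 0,"rz": 0}
    - {"gripper": 1,"dx": -0.11,"dy": 0,"dz": 0.03,"rx": 0,"ry": 0,"rz": 0}
    - {"gripper": 1,"dx": -0.15,"dy": 0,"dz": 0.03,"rx": 0,"ry": 0,"rz": 0}

```text
clock: 7.32
eef_pos: [0.5397, -0.1087, 0.2156]
orientation: [0.419, 0.58, 0.5, -0.488]
wrist_force: [0.4, -0.1, 0.2]
gripper_width: -0.0002
```

```bash
python3 -c "
from h import *
rep(j2w(.0,0,.29),0)
c=save('wrist','wrist9'); W=cloud(c)
H,S,V=cv2.split(cv2.cvtColor(c['pixels'],cv2.COLOR_RGB2HSV)); m=(((H<8)|(H>172))&(S>110)).astype(np.uint8); m[:,:200]=0; m[:,340:]=0
k,l,st,ce=cv2.connectedComponentsWithStats(m)
for i in range(1,k):
    if st[i,4]>100: v,u=np.nonzero(l==i); r=cv2.minAreaRect(ray(c,np.c_[u,v],.085)[:,:2].astype(np.float32)); print(st[i],w2j([*r[0],0]).round(4),r[1]); j=W[l==i]; print('topz',np.percentile(j[:,2],95), [w2j(x).round(3) for x in (j.min(0),j.max(0))])
y=((H>20)&(H<35)&(S>150)&(V>130)); print('yel',y.sum()); 
save('side','side9')"
```

```text
clk 7.3167 tcp [ 0.5397 -0.1087  0.2156] jig [-0.0424  0.0011  0.2156] F [ 0.37 -0.13  0.22] w -0.00016085167209415878 q [-0.31  0.27  1.8   0.19  1.11 -0.25]
d [-0.066   0.0009 -0.0546] r [-0.0006 -0.174   0.0016]
[ 230   58   63   58 3582] [0.0643 0.0002 0.    ] (0.046250637620687485, 0.05202300101518631)
topz 0.09999212380700608 [array([0.003, 0.019, 0.063]), array([ 0.098, -0.026,  0.368])]
yel 0
```

View pics/wrist9.png

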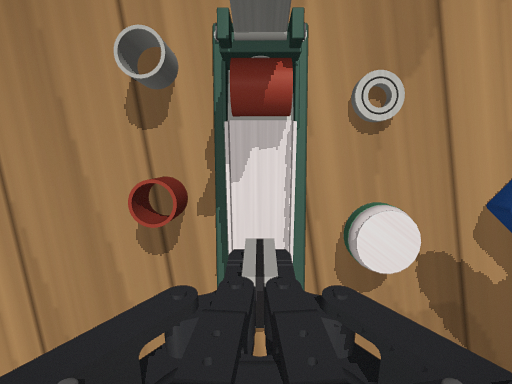

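View pics/side9.png

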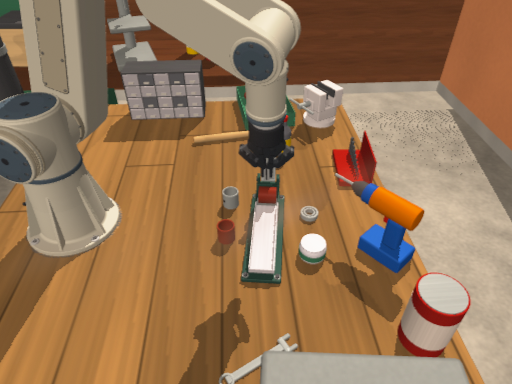

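The offcut is seated: measured at jig (64, 0) mm against a seat at 65.5 mm, with the plate still up. Next I go up and over the plate to get behind it.

send_rows:
  moves:
    - {"gripper": 1,"dx": -0.035,"dy": 0,"dz": 0,"rx": 0,"ry": -0.05,"rz": 0.001}
    - {"gripper": 1,"dx": -0.07,"dy": 0.001,"dz": 0,"rx": 0,"ry": -0.115,"rz": 0.001}
    - {"gripper": 1,"dx": -0.075,"dy": 0.001,"dz": -0.03,"rx": 0,"ry": -0.174,"rz": 0.001}
    - {"gripper": 1,"dx": -0.07,"dy": 0.001,"dz": -0.06,"rx": 0,"ry": -0.174,"rz": 0.001}
    - {"gripper": 1,"dx": -0.067,"dy": 0.001,"dz": -0.09,"rx": 0,"ry": -0.174,"rz": 0.001}

```text
clock: 7.83
eef_pos: [0.5533, -0.0309, 0.2965]
orientation: [0.462, 0.537, 0.46, -0.536]
wrist_force: [1.2, -0.9, -1.3]
gripper_width: 0.0001
```

```bash
python3 -c "
from h import *
rep(j2w(.19,0,.29),0)"
```

```text
clk 7.8333 tcp [ 0.5533 -0.0309  0.2965] jig [ 0.0366 -0.0007  0.2965] F [ 1.15 -0.95 -1.28] w 8.566636670409228e-05 q [-0.06  0.18  1.71 -0.    1.24  0.09]
d [ 0.0065 -0.0008 -0.1534] r [-0.0002  0.0002 -0.0024]
```

send_rows:
  moves:
    - {"gripper": 1,"dx": 0,"dy": -0.001,"dz": -0.032,"rx": 0,"ry": 0,"rz": -0.002}
    - {"gripper": 1,"dx": 0,"dy": -0.001,"dz": -0.064,"rx": 0,"ry": 0,"rz": -0.002}
    - {"gripper": 1,"dx": 0,"dy": -0.001,"dz": -0.096,"rx": 0,"ry": 0,"rz": -0.002}
    - {"gripper": 1,"dx": 0,"dy": -0.001,"dz": -0.128,"rx": 0,"ry": 0,"rz": -0.002}
    - {"gripper": 1,"dx": 0,"dy": -0.001,"dz": -0.155,"rx": 0,"ry": 0,"rz": -0.002}

```text
clock: 8.25
eef_pos: [0.575, 0.1233, 0.2952]
orientation: [-0.461, -0.536, -0.462, 0.536]
wrist_force: [0.5, 0.7, 0.0]
gripper_width: -0.0002
```

```bash
python3 -c "
from h import *
rep(j2w(.19,0,.155),0)
save('wrist','wrist10');save('side','side10');c=save('top','top10')
H,S,V=cv2.split(cv2.cvtColor(c['pixels'],cv2.COLOR_RGB2HSV)); W=cloud(c);m=((H>20)&(H<35)&(S>150)&(V>130)); m[:,:215]=0; m[:,260:]=0; v,u=np.nonzero(m); print(len(u),u.mean() if len(u) else 0,v.mean() if len(u) else 0, w2j(np.median(W[m],0)) if len(u) else 0)"
```

```text
clk 8.25 tcp [0.575  0.1233 0.2952] jig [0.1923 0.0009 0.2952] F [0.51 0.67 0.04] w -0.00020612292203943557 q [0.21 0.24 1.64 0.   1.26 0.36]
d [0.1402 0.0011 0.0023] r [ 0.0006 -0.0001  0.0019]
63 228.20634920634922 189.5079365079365 [ 0.12604288 -0.00061081  0.20414221]
```

View pics/wrist10.png

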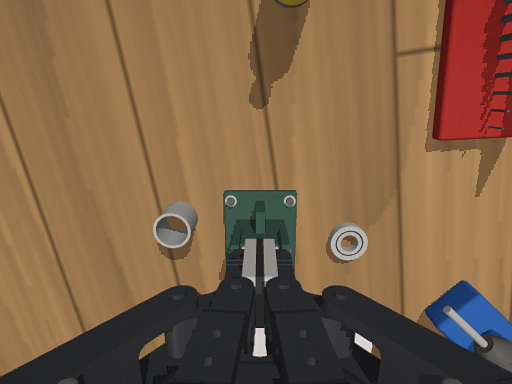

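View pics/side10.png

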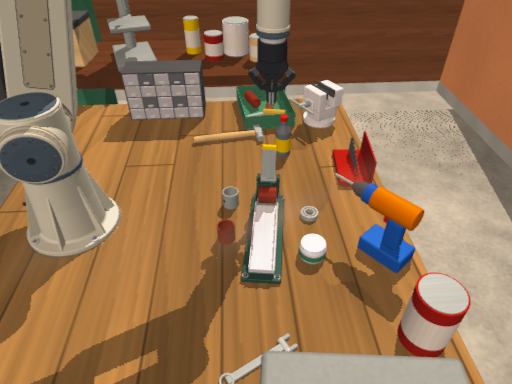

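The plate is unchanged, with the tab at jig x = 126 mm and z = 204 mm. The finger is behind it at x = 192 mm, so I'll go down.

send_rows:
  moves:
    - {"gripper": 1,"dx": 0.03,"dy": 0.001,"dz": 0,"rx": 0,"ry": 0,"rz": 0.002}
    - {"gripper": 1,"dx": 0.06,"dy": 0.001,"dz": 0,"rx": 0,"ry": 0,"rz": 0.002}
    - {"gripper": 1,"dx": 0.09,"dy": 0.001,"dz": 0,"rx": 0,"ry": 0,"rz": 0.002}
    - {"gripper": 1,"dx": 0.12,"dy": 0.001,"dz": 0,"rx": 0,"ry": 0,"rz": 0.002}
    - {"gripper": 1,"dx": 0.14,"dy": 0.001,"dz": 0.002,"rx": 0,"ry": 0,"rz": 0.002}

```text
clock: 8.82
eef_pos: [0.5741, 0.1177, 0.1529]
orientation: [-0.461, -0.535, -0.461, 0.537]
wrist_force: [-1.1, -0.5, -0.2]
gripper_width: 0.0001
```

send_rows:
  moves:
    - {"gripper": 1,"dx": 0,"dy": 0,"dz": 0.006,"rx": 0,"ry": 0,"rz": 0}
    - {"gripper": 1,"dx": 0,"dy": 0,"dz": 0.014,"rx": 0,"ry": 0,"rz": 0}
    - {"gripper": 1,"dx": 0,"dy": 0,"dz": 0.022,"rx": 0,"ry": 0,"rz": 0}
    - {"gripper": 1,"dx": 0,"dy": 0,"dz": 0.03,"rx": 0,"ry": 0,"rz": 0}
    - {"gripper": 1,"dx": 0,"dy": 0,"dz": 0.037,"rx": 0,"ry": 0,"rz": 0}

```text
clock: 9.23
eef_pos: [0.571, 0.0812, 0.1576]
orientation: [0.462, 0.537, 0.46, -0.535]
wrist_force: [-1.2, -0.1, 0.2]
gripper_width: 0.0001
```

```bash
python3 -c "
from h import *
rep(j2w(.078,0,.155),0)
save('side','side11');c=save('top','top11')
H,S,V=cv2.split(cv2.cvtColor(c['pixels'],cv2.COLOR_RGB2HSV)); W=cloud(c);m=((H>20)&(H<35)&(S>150)&(V>130)); m[:,:215]=0; m[:,300:]=0; v,u=np.nonzero(m); print(len(u), w2j(np.median(W[m],0)) if len(u) else 0)"
```

```text
clk 9.2333 tcp [0.571  0.0812 0.1576] jig [ 0.1501 -0.0015  0.1576] F [-1.17 -0.07  0.18] w 0.00012034722469574998 q [ 0.14  0.36  1.81 -0.    0.97  0.29]
d [ 0.0026 -0.0014  0.0721] r [-0.0005 -0.0006 -0.0034]
0 0
```

View pics/side11.png

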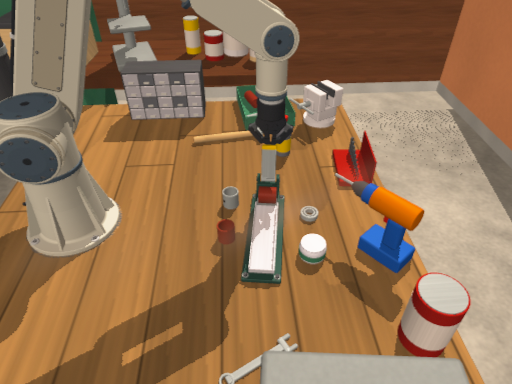

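The finger is directly behind the plate, which stands in front of it at (269,160). Now a gentle push forward.

send_rows:
  moves:
    - {"gripper": 1,"dx": 0,"dy": 0,"dz": 0.006,"rx": 0,"ry": 0,"rz": 0}
    - {"gripper": 1,"dx": 0,"dy": -0.001,"dz": 0.013,"rx": 0,"ry": 0,"rz": -0.003}
    - {"gripper": 1,"dx": 0,"dy": -0.001,"dz": 0.02,"rx": 0,"ry": 0,"rz": -0.003}
    - {"gripper": 1,"dx": 0,"dy": -0.001,"dz": 0.027,"rx": 0,"ry": 0,"rz": -0.003}
    - {"gripper": 1,"dx": 0,"dy": -0.001,"dz": 0.034,"rx": 0,"ry": 0,"rz": -0.003}

```text
clock: 9.75
eef_pos: [0.564, 0.0484, 0.156]
orientation: [-0.461, -0.536, -0.462, 0.537]
wrist_force: [0.3, 0.1, 1.2]
gripper_width: -0.0001
```

```bash
python3 -c "
from h import *
rep(j2w(.078,0,.155),0)
save('side','side12')"
```

```text
clk 9.75 tcp [0.564  0.0484 0.156 ] jig [0.1166 0.0005 0.156 ] F [0.26 0.06 1.18] w -6.906198798142903e-05 q [0.08 0.35 1.83 0.   0.97 0.23]
d [0.001  0.0005 0.0386] r [ 0.0002 -0.      0.0022]
```

View pics/side12.png

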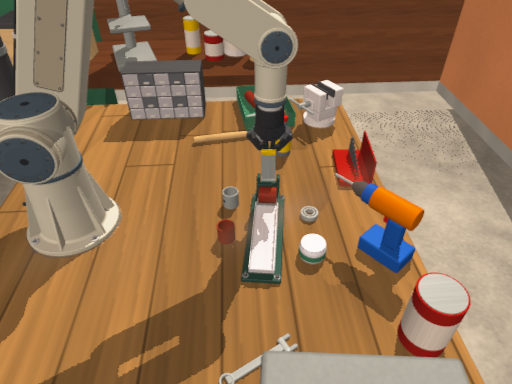

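The tab has moved forward to (268,153), so the plate is now past upright. I'll continue.

send_rows:
  moves:
    - {"gripper": 1,"dx": 0,"dy": 0,"dz": 0.006,"rx": 0,"ry": 0,"rz": 0}
    - {"gripper": 1,"dx": 0,"dy": 0,"dz": 0.012,"rx": 0,"ry": 0,"rz": 0.002}
    - {"gripper": 1,"dx": 0,"dy": 0,"dz": 0.018,"rx": 0,"ry": 0,"rz": 0.002}
    - {"gripper": 1,"dx": 0,"dy": 0,"dz": 0.024,"rx": 0,"ry": 0,"rz": 0.002}
    - {"gripper": 1,"dx": 0,"dy": 0,"dz": 0.03,"rx": 0,"ry": 0,"rz": 0.002}

```text
clock: 10.22
eef_pos: [0.5595, 0.0188, 0.156]
orientation: [-0.461, -0.536, -0.461, 0.536]
wrist_force: [0.1, 0.4, -0.6]
gripper_width: -0.0003
```

```bash
python3 -c "
from h import *
rep(j2w(.078,0,.155),0)
save('side','side13')"
```

```text
clk 10.2167 tcp [0.5595 0.0188 0.156 ] jig [0.0866 0.0005 0.156 ] F [ 0.11  0.39 -0.56] w -0.0003243538801262532 q [0.03 0.34 1.84 0.   0.96 0.18]
d [0.001  0.0005 0.0086] r [0.0001 0.     0.0002]
```

View pics/side13.png

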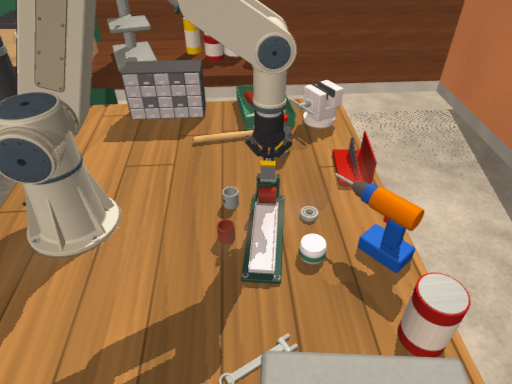

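The tab is now at (268,172) and the plate leans well forward. A bit further.

send_rows:
  moves:
    - {"gripper": 1,"dx": 0,"dy": 0,"dz": 0.005,"rx": 0,"ry": 0,"rz": 0}
    - {"gripper": 1,"dx": 0,"dy": 0,"dz": 0.01,"rx": 0,"ry": 0,"rz": 0}
    - {"gripper": 1,"dx": 0,"dy": 0,"dz": 0.015,"rx": 0,"ry": 0,"rz": 0}
    - {"gripper": 1,"dx": 0,"dy": 0,"dz": 0.015,"rx": 0,"ry": 0,"rz": 0}
    - {"gripper": 1,"dx": 0,"dy": 0,"dz": 0.015,"rx": 0,"ry": 0,"rz": 0}

```text
clock: 10.68
eef_pos: [0.5574, 0.0042, 0.156]
orientation: [-0.461, -0.536, -0.461, 0.536]
wrist_force: [-0.0, -0.5, 0.2]
gripper_width: 0.0001
```

```bash
python3 -c "
from h import *
rep(j2w(.078,0,.155),0)
save('side','side14')"
```

```text
clk 10.6833 tcp [0.5574 0.0042 0.156 ] jig [0.072  0.0005 0.156 ] F [-0.02 -0.46  0.2 ] w 0.00010803675149987214 q [0.   0.33 1.85 0.   0.96 0.16]
d [ 0.001   0.0005 -0.006 ] r [-0.0005 -0.      0.0002]
```

View pics/side14.png

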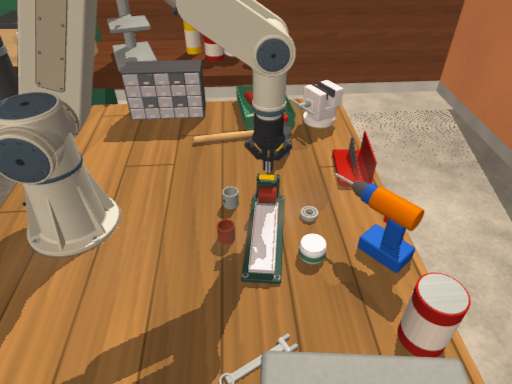

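The tab has dropped to (268,181), so the plate is falling or already down. I'll hold briefly and then lift clear.

send_rows:
  moves:
    - {"gripper": 1,"dx": 0,"dy": 0,"dz": 0,"rx": 0,"ry": 0,"rz": 0}
    - {"gripper": 1,"dx": 0,"dy": 0,"dz": 0,"rx": 0,"ry": 0,"rz": 0}
    - {"gripper": 1,"dx": -0.03,"dy": 0,"dz": 0,"rx": 0,"ry": 0,"rz": 0}
    - {"gripper": 1,"dx": -0.065,"dy": 0,"dz": 0,"rx": 0,"ry": 0,"rz": 0}
    - {"gripper": 1,"dx": -0.1,"dy": 0,"dz": 0,"rx": 0,"ry": 0,"rz": 0}

```text
clock: 11.15
eef_pos: [0.5567, 0.0047, 0.2565]
orientation: [-0.461, -0.535, -0.462, 0.537]
wrist_force: [1.2, 0.1, 0.8]
gripper_width: -0.0001
```

send_rows:
  moves:
    - {"gripper": 1,"dx": -0.03,"dy": 0,"dz": 0.03,"rx": 0,"ry": 0,"rz": 0}
    - {"gripper": 1,"dx": -0.06,"dy": 0,"dz": 0.06,"rx": 0,"ry": 0,"rz": 0}
    - {"gripper": 1,"dx": -0.06,"dy": 0,"dz": 0.09,"rx": 0,"ry": 0,"rz": 0}
    - {"gripper": 1,"dx": -0.06,"dy": 0,"dz": 0.12,"rx": 0,"ry": 0,"rz": 0}
    - {"gripper": 1,"dx": -0.06,"dy": 0,"dz": 0.15,"rx": 0,"ry": 0,"rz": 0}

```text
clock: 11.57
eef_pos: [0.535, -0.1449, 0.3169]
orientation: [0.462, 0.536, 0.461, -0.536]
wrist_force: [0.3, -0.4, -1.4]
gripper_width: 0.0
```

```bash
python3 -c "
from h import *
rep(j2w(.078,0,.155),0)
c=save('side','side15'); cv2.imwrite('pics/side15c.png',cv2.resize(c['pixels'][150:300,200:350,::-1],None,fx=4,fy=4,interpolation=cv2.INTER_NEAREST)); save('wrist','wrist15')
for n in ('side','top','wrist'):
  c=save(n,n+'16')
  H,S,V=cv2.split(cv2.cvtColor(c['pixels'],cv2.COLOR_RGB2HSV)); W=cloud(c);m=((H>20)&(H<35)&(S>150)&(V>100)); J=(W-J0)@np.c_[JX,JY,[0,0,1]]; m&=(abs(J[:,:,1])<.04)&(J[:,:,0]>-.05)&(J[:,:,0]<.2); print(n,'tab',m.sum(), np.median(J[m],0) if m.any() else 0)
  # plate: height profile along centre line
  for x in np.arange(0,.1,.01):
    s=(abs(J[:,:,0]-x)<.005)&(abs(J[:,:,1])<.012)&(J[:,:,2]<.2); print(n,round(x,3),s.sum(),np.median(J[s][:,2]).round(4) if s.any() else None)
"
```

```text
clk 11.5667 tcp [ 0.535  -0.1449  0.3169] jig [-7.890e-02  3.000e-04  3.169e-01] F [ 0.31 -0.45 -1.45] w 4.791744604082115e-05 q [-0.27  0.17  1.69 -0.    1.29 -0.12]
d [ 0.1619  0.0002 -0.1569] r [ 0.0007  0.0002 -0.0016]
side tab 88 [-0.00093912 -0.00030034  0.11172924]
side 0.0 76 0.1059
side 0.01 31 0.0537
side 0.02 44 0.0571
side 0.03 45 0.0596
side 0.04 37 0.1068
side 0.05 29 0.1083
side 0.06 32 0.1133
side 0.07 16 0.1152
side 0.08 3 0.11
side 0.09 23 0.1085
top tab 26 [0.00394641 0.00120538 0.11416249]
top 0.0 18 0.1148
top 0.01 24 0.1099
top 0.02 21 0.1064
top 0.03 23 0.109
top 0.04 21 0.1097
top 0.05 23 0.1109
top 0.06 21 0.1142
top 0.07 22 0.1125
top 0.08 21 0.1079
top 0.09 23 0.1067
wrist tab 464 [0.0038339  0.00116722 0.11319784]
wrist 0.0 227 0.1127
wrist 0.01 249 0.1087
wrist 0.02 253 0.1074
wrist 0.03 263 0.1074
wrist 0.04 270 0.1074
wrist 0.05 274 0.1074
wrist 0.06 318 0.1138
wrist 0.07 281 0.1143
wrist 0.08 270 0.1076
wrist 0.09 0 None
```

View pics/side15c.png

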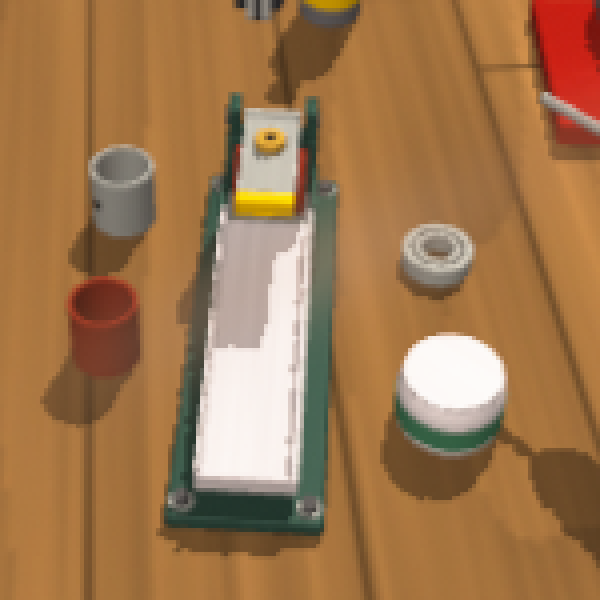

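View pics/wrist15.png

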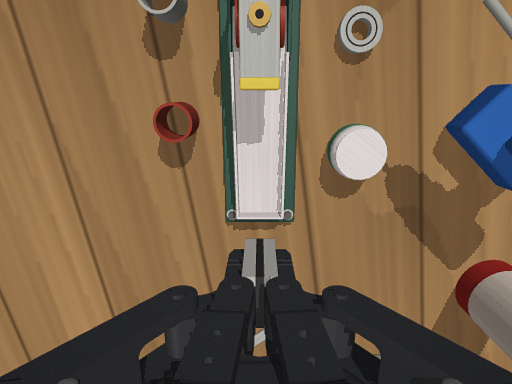

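The plate is level: its top reads 107.4 mm from x = 20 to 50 mm and 107.6 mm at x = 80 mm. The offcut is under it against the stop, the arm is clear, and the neighbouring parts haven't moved. Handing in.

```bash
python3 -c "
from h import *
o=arm.get_obs(); print(o['clock'],np.abs(o['joint_vel']).max(),o['wrist_force']); print(arm.hand_in())"
```

```text
11.8167 0.02019393850893069 [-0.47882655  0.30708621  0.43869361]
the job is handed in; nothing more can be done
None
```

The offcut is seated against the stop with the drill-guide plate down flat on it, and the job was handed in at 11.8 s. With the fingers shut, I pushed the offcut up the gutter until it rolled over the crest and settled by itself. Then I pushed the plate forward from behind until it sank by its own weight, and moved the arm clear.

- **Offcut:** before the plate came down, it measured jig x = 64 mm against the seat's 65.5 mm, y = 0, with a clear gap to the finger. Afterwards I could only see it under the plate, with no new measurement of its position.
- **Plate:** the wrist camera read its top at 107.4–107.6 mm along the length, apart from the bush and the tab, so it lies level. The top camera agreed within about 3 mm.
- **Disagreement:** some side-camera height readings near the tab (54–60 mm) come from the gutter floor below it. The side view's tab position still agreed with the other two within 5 mm.
- **Everything else:** the blank, done offcut, bearing and tin looked unmoved in the last pictures. I did not measure them or specifically check the bottle, hammer or wrench, but the arm stayed clear of all three. Wrist force readings stayed under about 2 N.

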